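Put the mini lathe into high gear with its chuck guard shut

ROBOT

A 6-joint arm with a two-finger parallel gripper is mounted at the origin on a cart in front of the work surface, level with it; the furniture and walls round the work are solid. World frame = base frame: x ahead of the robot, y to its left, z up, the work surface at z = 0. Lengths are in m, angles in rad, forces in N, time in s.
With the tool pointing down it reaches from about 0.25 to 0.725 m from the base axis. Payload 4 kg.
Tool frame: the origin (TCP) lies on the centre line of the jaws, within the pads' length; the fingertips stand 22 mm ahead of it and the grasp point (between the pads) lies 3 mm ahead of it; z points along the fingers, y is the line along which they close (so a half turn about z gives the same grasp; the last joint's range is limited). The gripper opens to 85 mm and grips with 20 to 120 N. Pads are 22 mm wide; open, the fingers measure 114 mm over their backs; the gripper's body (76 mm by 85 mm) begins 54 mm behind the grasp point. The pads swing forward as they close: fully open they stand 13 mm farther back than shut.
Start: joints at [1.164, 0.241, 0.005, 1.335, 0, 1.571], TCP at [0.198, 0.459, 0.253] pointing down, gripper open.
Joint ranges: [-2.72, 2.72], [-1.05, 1.87], [-1.09, 1.28], [-1.99, 2.15], [-1.42, 1.44], [-3.14, 3.14]. Speed limits (rad/s): [2.79, 2.79, 3.14, 3.14, 3.14, 3.14].

INTERFACE

Orientations are given as a unit quaternion [x, y, z, w].
In Python, from workcell import bot gives the robot as it stands.
- The arm moves only by the shell command python3 -m inch 'ROWS'. ROWS is JSON, one flat list of numbers, 7 for each row, row after row: the shift along the world's x, y, z in mm, then the turn, a rotation vector about the world's x, y, z in rad, then the opening in per cent of the stroke, from 0 (shut) to 100 (fully open). A call has 1 to 8 rows; each row is the pose to reach, as a shift and turn from the pose commanded when the call began; what a row does not reach only later rows make up. A row lasts 1/12 s, in which the tool goes at most 41.7 mm and 7.16 degrees, less where a joint would pass 70% of its speed; a pose out of reach is approached as far as the arm can. A call with a gripper value outside its range is refused whole. The fingers move at their own pace and stop on an object; the grip force is fixed at half the most. Time passes only in rows, so rows that repeat a pose let the fingers close. It gives the time, the measured TCP pose, the force, the opening and the grip force at its end, in the units of the state.
- bot.get_obs(): the state, without advancing time (a new reading comes with each control period).
- bot.camera(name): name is "scene" or "top"; returns the picture (480x640x3 uint8, blue, green, red); there is no depth.
- bot.camera_info(name): a dict with "intrinsics" (3x3 intrinsics, pixels), "camera_from_world" (4x4, takes a point from world to camera coordinates). Camera axes: x right, y down, z forward; pixel columns grow to the right and rows downward; lengths in m; the calibration is good to about 2 mm. A picture is of the moment at which its call begins. camera_info takes no time and is no camera call.
- bot.job_done(): hands the job in; it is judged then, once.
Trained networks look in the newest picture that a camera, given by its name, has taken for a name from the list of things; names that differ only in an ending like _2 or _b are one class to them, and where a whole thing is asked for, a point or a joint stands for the part that bears it (a point fixed in the world has none). Each returns a list of dicts, best first, with "confidence" (0 to 1); they miss things now and then, are a little off and sometimes report something else, mostly with a low value. They report only what shows in the picture. A call takes as long as a camera call.
- bot.silhouettes(camera, target): "mask" (480x640 bool, what is visible of it) and "uv" ([column, row] in pixels, amid what is visible of it).
- bot.spot_point(camera, target): "uv" ([column, row] in pixels: a listed point, or the origin of a listed thing).
The state is a dict: "clock": time; "joint_pos": joint angles; "joint_vel": joint speeds; "tau": joint torques, N m; "eef_pos": TCP position; "tool_rot": TCP orientation; "ft_force": force on the tool from outside, world axes, zero at the start; "ft_torque": the same for the moment, N m; "grip_width": finger opening in m; "grasp_force": force on a finger pad.
Only numpy, scipy, OpenCV 4.12 (cv2) and the standard library are available. Lean on these libraries where they do the work, as an engineer would, in place of code of your own. Each camera call takes 0.05 s, during which the arm holds its last target. There are 200 camera calls.

TASK

Get the mini lathe ready for a fast finishing cut on the brass rod in its chuck: with the fingertips push the raised chuck guard down until it is fully shut, and push the gear lever on top of the headstock from neutral, past the low-gear notch, all the way into the high-gear notch at its far stop. Only push, in either order: grip nothing, force nothing, and leave the loose tools and supplies round the lathe where they lie.

Things in the scene. Friction and masses are not known exactly. Their poses are not given: they have to be found in the camera images.
- mini_lathe: small bench lathe fixed to the table, light grey castings on a dark chip tray 150 (x) by 380 (y) mm; origin at the centre of its underside on the table; its z is up, its y runs along the spindle towards the headstock end (the robot's left), its x points to the lathe's back (away from the robot). Headstock: block 104 x 108 mm centred 159 mm along +y, top 148 mm above the table. Everything on the lathe right of the chuck (carriage, tailstock) stays below 138 mm.
- gear_lever (a joint): angle of the gear lever, rad: 0 = neutral (near stop, leaning to the front), 0.42 = low gear (first notch, upright), 0.84 = high gear (second notch and far stop, leaning to the lathe's back). A spring detent draws it into the nearest notch (crests at 0.21 and 0.63); a level push at the knob takes about 15 N to leave neutral and 8 N to leave low; past a crest it jumps ahead of the finger into the notch
- lever_knob (a point): centre of the lever's black ball knob, diameter 22 mm, 90 mm from the pivot, moves with the lever; below it is a steel stem of 9 mm diameter. The knob centre is about 45 mm above the headstock top in neutral and in high, 53 mm in low, and its whole path runs 73 mm along the lathe's x
- lever_pivot (a point): the lever's pivot, inside the headstock, 111 mm above the table; the axis is the lathe's y, so the knob lies at pivot + 90 mm * (sin(angle - 0.42) along the lathe's x, cos(angle - 0.42) up)
- chuck_guard (a joint): angle of the chuck guard, rad: 0 = shut (its flat panel level over the chuck, on its stop), 1.4 = fully raised (nearly upright, on its stop). Stiff pivot: it stays where it is left; about 1 to 3 N at the rim moves it
- guard_hinge (a point): the guard's pivot, at mid-width, 135 mm above the table on the back side of the chuck; the axis is the lathe's y. Guard: clear bent panel with dark side trim and yellow strips, 66 mm wide along the axis, 4 to 6.5 mm thick; flat for 90 mm from the pivot, then bent to a 50 mm front lip (which hangs down when shut, points to the front when raised)
- guard_rim (a point): point on the outer face of the guard's flat panel at mid-width, 88 mm from the pivot, on the yellow strip just before the bend; it lies at hinge + 88 mm * (-cos(angle) along the lathe's x, sin(angle) up), 3 mm outside the panel's middle. The outer face (the frame's z) looks up when shut and to the lathe's back when raised
- tweezers_b: steel tweezers, 15x160x10 mm, lying in the front strip of the lathe's chip tray; origin at the centre of its underside; loose, to be left alone
- caliper: steel sliding caliper, 47x150x10 mm, lying on the table to the right of the lathe; origin at the centre of its underside; loose, to be left alone
- bench_brush: oval bench brush with a wooden back, 55x125x40 mm, to the left of the lathe; origin at the centre of its underside; loose, to be left alone
- spray_can: upright aerosol can with a green cap, diameter 52, height 171 mm, behind the lathe's right half; origin at the centre of its underside; loose, to be left alone
- tape_yellow: roll of yellow tape, diameter 52, height 36 mm, behind the lathe; origin at the centre of its underside; loose, to be left alone
- green_box: small green plastic box, 57x97x28 mm, behind the headstock; origin at the centre of its underside; loose, to be left alone

How it is judged:
By the outcome, as a careful person would: the job done as asked, in the order asked, and still so for the second after the job is handed in, with the robot touching nothing.
It also fails if it takes over 45 s, if anything falls off the work surface, if the arm or the gripper's body presses on something with over 40 N, if the wrist force passes 120 N, or if a joint passes its speed limit or range.

## Working session

There is one attempt and no reset: what is moved stays moved. The work goes in short steps, Python scripts to look and compute and a shell command to move; the robot and the scene stay as the last step left them, time stands still between calls to the robot, and variables do not carry over. Pictures are saved under pics/ and viewed, at most 10 in all, crops included, and the job is handed in when it is done.

```bash
mkdir -p pics; cat > h.py <<'E'
import numpy as np, cv2
from workcell import bot
def cam(n):
    i=bot.camera_info(n); return np.array(i["intrinsics"]),np.array(i["camera_from_world"])
def proj(n,p):
    K,T=cam(n); q=K@(T[:3,:3]@np.array(p)+T[:3,3]); return q[:2]/q[2]
def ray(n,uv):
    K,T=cam(n); d=T[:3,:3].T@np.linalg.inv(K)@np.array([uv[0],uv[1],1.]); return -T[:3,:3].T@T[:3,3],d
def atz(n,uv,z):
    c,d=ray(n,uv); return c+d*(z-c[2])/d[2]
def tri(uv1,uv2):
    (a,d),(b,e)=ray("scene",uv1),ray("top",uv2)
    s=np.linalg.lstsq(np.c_[d,-e],b-a,rcond=None)[0]
    p,q=a+s[0]*d,b+s[1]*e; return (p+q)/2,np.linalg.norm(p-q)
E
python3 - <<'E'
from h import *
ims=[bot.camera(n) for n in("scene","top")]
for n,i in zip(("scene","top"),ims): cv2.imwrite(f"pics/{n}0.png",i); print(n,ray(n,(320,240)))
for t in("lever_knob","lever_pivot","guard_hinge","guard_rim","mini_lathe","spray_can","tape_yellow","green_box"):
    r=[bot.spot_point(n,t)[:2] for n in("scene","top")]
    print(t,[[(np.round(x["uv"]),round(x["confidence"],2)) for x in q] for q in r])
    if r[0] and r[1]: print(tri(r[0][0]["uv"],r[1][0]["uv"]))
print(bot.get_obs())
E
```

```text
scene (array([-0.01628965, -0.57588897,  0.70355263]), array([ 0.57762896,  0.64320763, -0.50283226]))
top (array([0.17879163, 0.12529755, 1.17399158]), array([ 0.38059034, -0.01658994, -0.92483596]))
lever_knob [[(array([204., 213.]), 0.49)], [(array([217., 298.]), 0.62)]]
(array([0.45205442, 0.32594607, 0.19206799]), np.float64(0.00022850722337127436))
lever_pivot [[(array([220., 238.]), 0.84)], [(array([221., 290.]), 0.96)]]
(array([0.49071135, 0.33572054, 0.11190107]), np.float64(0.002045148870877629))
guard_hinge [[(array([267., 231.]), 0.56), (array([274., 256.]), 0.52)], [(array([256., 260.]), 0.89), (array([292., 284.]), 0.41)]]
(array([0.55982789, 0.25228979, 0.14093915]), np.float64(0.009251838406256556))
guard_rim [[(array([255., 207.]), 0.64)], [(array([256., 260.]), 0.69)]]
(array([0.52991133, 0.24535635, 0.21449745]), np.float64(0.0013580541983819134))
mini_lathe [[(array([278., 297.]), 0.68)], [(array([293., 287.]), 0.93)]]
(array([0.52986651, 0.17427019, 0.01378652]), np.float64(0.003737076351789273))
spray_can [[(array([361., 284.]), 0.87), (array([192., 269.]), 0.67
[... 448 characters left out ...]
365381))
{'clock': 0.9, 'joint_pos': array([ 1.16401116e+00,  2.40590966e-01,  4.99268491e-03,  1.33518447e+00,
       -1.00332777e-05,  1.57082218e+00]), 'joint_vel': array([ 0.00109076,  0.00022312, -0.00118271,  0.00032205, -0.00152629,
        0.00066955]), 'tau': array([ 2.17963725e-04, -3.72196412e+01,  2.52692789e+01,  9.89593900e-04,
       -7.59413047e-05, -5.08313434e-06]), 'eef_pos': array([0.19783282, 0.45919947, 0.25330818]), 'tool_rot': array([2.02005800e-01, 9.79384325e-01, 5.63570405e-06, 6.28446676e-06]), 'ft_force': array([0.01337009, 0.58574557, 0.74063866]), 'ft_torque': array([ 0.02764848, -0.05624807,  0.04166939]), 'grasp_force': 0.0, 'grip_width': 0.08536413352716851}
```

View pics/scene0.png

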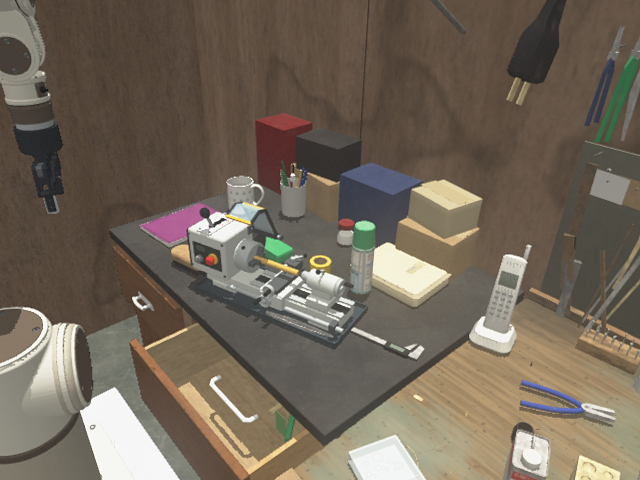

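View pics/top0.png

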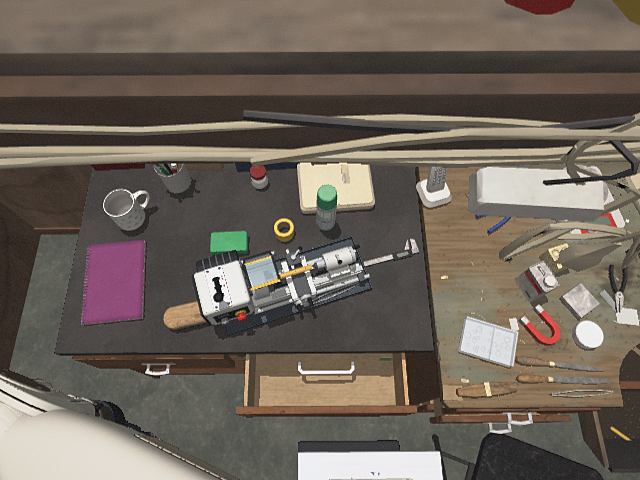

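The pictures show the lathe turned slightly. In the scene view the knob is near (205,213) and the raised guard near (255,215). In the top view the knob is near (217,298) and the guard near (262,270). Next I'll fit the lathe yaw and check the model by overlaying it.

```bash
python3 - <<'E'
from h import *
from scipy.optimize import least_squares
# unknown lathe pose X,Y,yaw; lever local (0,159)+px ; guard hinge local (hx,hy)
S={"lever_knob":((204,213),(217,298)),"lever_pivot":((220,238),(221,290)),"guard_rim":((255,207),(256,260)),"mini_lathe":((278,297),(293,287))}
for n in("scene","top"):
    for t in("mini_lathe","gear_lever","chuck_guard"):
        bot.camera(n) if t=="mini_lathe" else 0
        r=bot.silhouettes(n,t)
        if r: m=r[0]["mask"]; ys,xs=np.nonzero(m); print(n,t,round(r[0]["confidence"],2),m.sum(),xs.min(),xs.max(),ys.min(),ys.max(),r[0]["uv"])
def pts(v):
    X,Y,a,px,hx,hy,th=v; R=lambda l:np.array([X+np.cos(a)*l[0]-np.sin(a)*l[1],Y+np.sin(a)*l[0]+np.cos(a)*l[1],l[2]])
    return {"mini_lathe":R((0,0,0)),"lever_pivot":R((px,.159,.111)),"lever_knob":R((px-.0367,.159,.1932)),"guard_rim":R((hx-.088*np.cos(th)+.003*np.sin(th),hy,.135+.088*np.sin(th)+.003*np.cos(th))),"hinge":R((hx,hy,.135))},R
def f(v):
    P,_=pts(v); return np.concatenate([np.r_[proj("scene",P[k])-S[k][0],proj("top",P[k])-S[k][1]] for k in S]+[[(v[3])/.005,(v[6]-1.4)/.02]])
o=least_squares(f,[.53,.175,.24,0,.03,.07,1.4]); v=o.x; P,R=pts(v); print(np.round(v,4)); print(np.round(f(v),1)); print({k:np.round(p,4) for k,p in P.items()})
tiles=[]
for n,(x,y) in(("scene",(180,180)),("top",(180,220))):
    im=bot.camera(n); im=cv2.resize(im[y:y+150,x:x+200],None,fx=4,fy=4,interpolation=cv2.INTER_CUBIC)[:,:800]
    def d(p,c):
        q=(proj(n,p)-[x,y]+.5)*4; cv2.circle(im,tuple(int(i) for i in q),3,c,-1)
    for p in P.values(): d(p,(0,0,255))
    for sx in(-.052,.052):
        for sy in(.105,.213): d(R((sx,sy,.148)),(255,0,255))
    for sx in(-.075,.075):
        for sy in(-.19,.19): d(R((sx,sy,0)),(255,255,0))
    hx,hy,th=v[4:]
    for s in(-.033,.033):
        for r in(0,.09): d(R((hx-r*np.cos(th),hy+s,.135+r*np.sin(th))),(0,255,0))
    cv2.imwrite(f"pics/{n}1.png",im)
E
```

```text
scene mini_lathe 0.77 12838 186 367 202 347 [257.5, 277.9]
scene gear_lever 0.48 100 200 212 209 226 [207.4, 215.1]
scene chuck_guard 0.6 983 226 277 202 238 [255.4, 218.4]
top mini_lathe 0.65 10881 192 371 237 334 [274.2, 283.6]
top gear_lever 0.67 323 365 417 240 264 [400.5, 254.7]
[ 0.5358  0.1822  0.256  -0.006   0.0181  0.0596  1.3955]
[ 1.2 -0.2  0.8 -1.3  0.1  0.5  0.4  1.5 -1.1 -2.2  1.4 -0.3 -1.2  2.9
 -3.  -1.1 -1.2 -0.2]
{'mini_lathe': array([0.5358, 0.1822, 0.    ]), 'lever_pivot': array([0.4897, 0.3345, 0.111 ]), 'lever_knob': array([0.4542, 0.3252, 0.1932]), 'guard_rim': array([0.5262, 0.2413, 0.2222]), 'hinge': array([0.5381, 0.2444, 0.135 ])}
```

View pics/scene1.png

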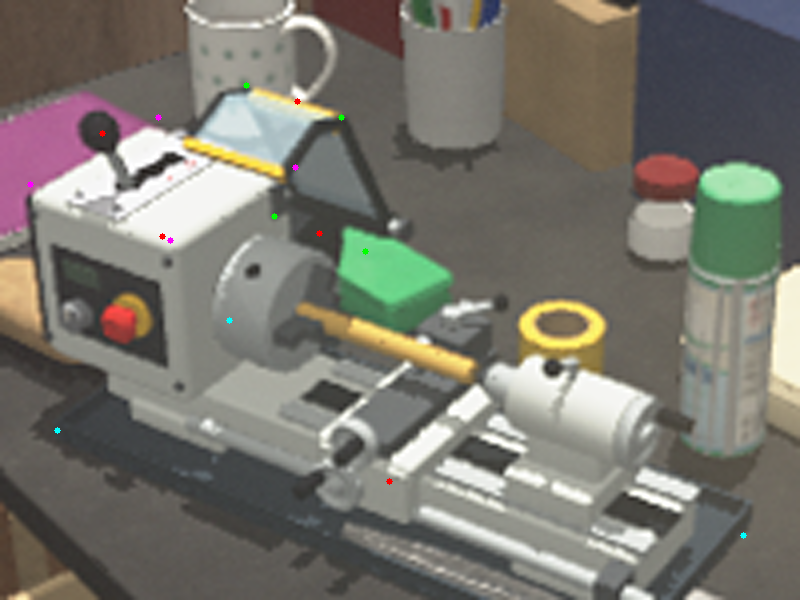

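View pics/top1.png

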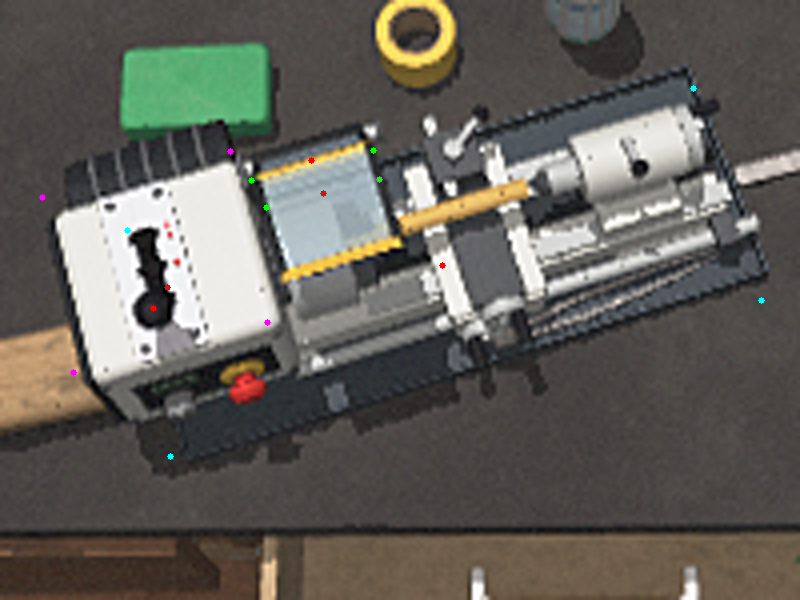

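```bash
python3 - <<'E'
from h import *
s=lambda p:(p[0]/4+180-.4,p[1]/4+180-.4)
t=lambda p:(p[0]/4+180-.4,p[1]/4+220-.4)
for n,a,b in[("knob",(100,131),(154,308)),("bolt",(398,228),(370,130)),("rimR",(341,114),(365,148)),("rimL",(250,90),(258,178)),("lipL",(185,143),(284,275)),("lipR",(283,174),(401,242)),("canCap",(732,172),(0,0))][:6]:
    p,e=tri(s(a),t(b)); print(n,np.round(p,4),round(e,4))
for n,p in[("hsFL",(95,385)),("hsBL",(57,215)),("hsBR",(235,160)),("hsFR",(283,348))]: print(n,atz("top",t(p),.148))
for n,p in[("hsFL",(37,197)),("hsBR",(282,180)),("hsBL",(150,128))]: print("s",n,atz("scene",s(p),.148))
for n,p in[("trBR",(690,70)),("trFR",(765,275)),("trFL",(170,460))]: print(n,atz("top",t(p),.012))
for n,p in[("trBR",(750,505)),("trFL",(48,428))]: print("s",n,atz("scene",s(p),.012))
E
```

```text
knob [0.4532 0.3243 0.1952] 0.0015
bolt [0.575  0.2187 0.1368] 0.0019
rimR [0.5334 0.2126 0.223 ] 0.0014
rimL [0.5159 0.2693 0.2215] 0.0017
lipL [0.4653 0.2546 0.2121] 0.0024
lipR [0.4838 0.1935 0.2125] 0.0003
hsFL [0.42425663 0.36259528 0.148     ]
hsBL [0.52145325 0.39223969 0.148     ]
hsBR [0.55378941 0.29377234 0.148     ]
hsFR [0.44414992 0.26136561 0.148     ]
s hsFL [0.42729299 0.35923428 0.148     ]
s hsBR [0.54462828 0.28890204 0.148     ]
s hsBL [0.52087843 0.39260514 0.148     ]
trBR [0.664729   0.01970913 0.012     ]
trFR [ 0.52440225 -0.0221969   0.012     ]
trFL [0.41046276 0.34469815 0.012     ]
s trBR [0.66701381 0.02361756 0.012     ]
s trFL [0.40486257 0.33665676 0.012     ]
```

The fit gives these values:
- **Yaw:** about 0.296.
- **Knob:** (.4535, .325, .193), which agrees with the stated height.
- **Guard hinge:** about (.562, .252), with the guard raised to about 1.15–1.4.

I'll do the guard first, with the fingers shut and squared to the lathe.

```bash
python3 -m inch '[0,0,25,0,0,0.09,0, 30,-15,50,0,0,0.18,0, 65,-35,55,0,0,0.27,0, 105,-55,55,0,0,0.36,0, 140,-75,55,0,0,0.45,0, 175,-95,55,0,0,0.54,0, 210,-115,55,0,0,0.63,0, 245,-135,55,0,0,0.7,0]'
python3 -m inch '[35,-20,0,0,0,0,0, 70,-40,0,0,0,0,0, 105,-58,0,0,0,0,0, 125,-70,0,0,0,0,0, 125,-70,-20,0,0,0,0, 125,-70,-45,0,0,0,0, 125,-70,-65,0,0,0,0, 125,-70,-65,0,0,0,0]'
python3 - <<'E'
from h import *
o=bot.get_obs(); print(o["eef_pos"],o["tool_rot"],o["ft_force"],o["clock"])
x,y=190,150
im=bot.camera("scene")[y:y+120,x:x+160]; im2=bot.camera("top")[210:330,200:360]
cv2.imwrite("pics/a.png",np.vstack([cv2.resize(i,None,fx=2.5,fy=2.5,interpolation=3) for i in(im,im2)]))
E
```

```text
clock: 2.07
eef_pos: [0.4444, 0.3229, 0.3085]
tool_rot: [-0.148, 0.989, 0.0, 0.0]
ft_force: [0.8, -0.2, -0.3]
grip_width: 0.0
grasp_force: 0.0
clock: 2.73
eef_pos: [0.5658, 0.2528, 0.2379]
tool_rot: [-0.146, 0.989, -0.001, -0.005]
ft_force: [0.0, -0.0, -0.5]
grip_width: -0.0
grasp_force: 0.0
[0.56581484 0.25280217 0.23793074] [-0.14570588  0.9893165  -0.00126724 -0.00458766] [ 0.0067981  -0.01038804 -0.47848603] 2.7333
```

View pics/a.png

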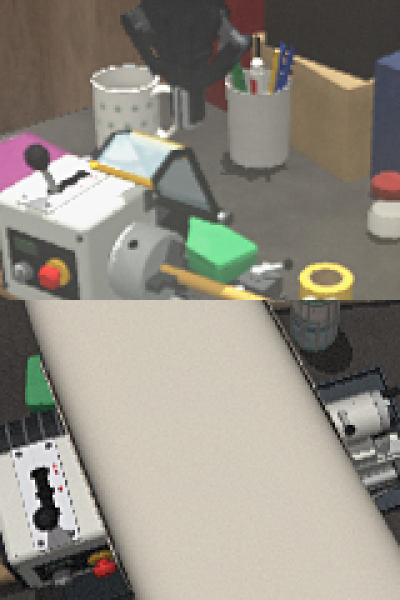

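The gripper is behind the guard, with the fingertips near (187,125) in the upper crop, and nothing is touching yet. Now I push forward.

```bash
python3 -m inch '[-5,-2,-8,0,0,0,0, -10,-3,-12,0,0,0,0, -15,-5,-12,0,0,0,0, -20,-6,-12,0,0,0,0, -25,-8,-12,0,0,0,0, -30,-9,-12,0,0,0,0]'
```

```text
clock: 3.33
eef_pos: [0.5377, 0.2452, 0.2323]
tool_rot: [-0.146, 0.989, 0.0, 0.001]
ft_force: [1.7, -0.6, 0.5]
grip_width: -0.0003
grasp_force: 0.7
```

```bash
python3 -m inch '[-5,-2,-4,0,0,0,0, -11,-4,-9,0,0,0,0, -18,-5,-14,0,0,0,0, -23,-7,-20,0,0,0,0, -28,-9,-26,0,0,0,0, -32,-10,-33,0,0,0,0]'
python3 -m inch '[-4,-1,-7,0,0,0,0, -7,-2,-14,0,0,0,0, -9,-3,-23,0,0,0,0]'
```

```text
clock: 3.83
eef_pos: [0.5056, 0.2352, 0.1987]
tool_rot: [-0.146, 0.989, 0.0, 0.001]
ft_force: [-0.4, 0.5, 2.1]
grip_width: -0.0004
grasp_force: 0.8
clock: 4.08
eef_pos: [0.4965, 0.2323, 0.175]
tool_rot: [-0.146, 0.989, 0.0, 0.0]
ft_force: [-2.0, 0.5, 1.8]
grip_width: 0.0002
grasp_force: 0.8
```

```bash
python3 -m inch '[-1,0,-4,0,0,0,0, -1,0,-8,0,0,0,0, -1,0,-11,0,0,0,0]'
python3 -m inch '[0,0,-2,0,0,0,0, 0,0,-2,0,0,0,0]'
```

```text
clock: 4.33
eef_pos: [0.4954, 0.232, 0.1635]
tool_rot: [-0.146, 0.989, -0.0, -0.001]
ft_force: [-1.1, 0.4, 1.2]
grip_width: -0.0004
grasp_force: 0.6
clock: 4.5
eef_pos: [0.4957, 0.2322, 0.1617]
tool_rot: [-0.146, 0.989, -0.0, -0.0]
ft_force: [-0.0, -0.4, 0.5]
grip_width: -0.0002
grasp_force: 0.0
```

```bash
for i in 1 2; do python3 -m inch '[0,0,-1,0,0,0,0, 0,0,-1,0,0,0,0]'; done
```

```text
clock: 4.67
eef_pos: [0.4961, 0.2323, 0.1613]
tool_rot: [-0.146, 0.989, 0.0, 0.0]
ft_force: [0.8, -0.7, 0.7]
grip_width: 0.0003
grasp_force: 0.0
clock: 4.83
eef_pos: [0.4961, 0.2323, 0.1604]
tool_rot: [-0.146, 0.989, 0.0, 0.0]
ft_force: [-0.2, 0.2, 0.1]
grip_width: -0.0002
grasp_force: 0.1
```

```bash
python3 -m inch '[0,0,-1,0,0,0,0, 0,0,-1,0,0,0,0]';python3 -m inch '[0,0,-1,0,0,0,0, 0,0,-1,0,0,0,0]'
```

```text
clock: 5.0
eef_pos: [0.4961, 0.2323, 0.1594]
tool_rot: [-0.146, 0.989, 0.0, 0.0]
ft_force: [0.3, 0.4, 0.5]
grip_width: 0.0002
grasp_force: 0.2
clock: 5.17
eef_pos: [0.4961, 0.2323, 0.159]
tool_rot: [-0.146, 0.989, 0.0, 0.001]
ft_force: [-0.8, -1.4, 3.7]
grip_width: 0.0001
grasp_force: 2.2
```

```bash
python3 -m inch '[0,0,-1,0,0,0,0, 0,0,-1,0,0,0,0]'
```

```text
clock: 5.33
eef_pos: [0.4961, 0.2323, 0.159]
tool_rot: [-0.146, 0.989, 0.0, 0.001]
ft_force: [-2.4, -0.7, 9.3]
grip_width: -0.0004
grasp_force: 4.7
```

```bash
python3 -m inch '[0,0,35,0,0,0,0, 0,0,75,0,0,0,0, -20,15,100,0,0,0,0, -50,30,100,0,0,0,0, -75,55,100,0,0,0,0, -75,83,100,0,0,0,0, -75,83,75,0,0,0,0, -75,83,42,0,0,0,0]'
python3 -m inch '[0,0,0,0,0,0,0]'
python3 - <<'E'
from h import *
x,y=180,150
im=bot.camera("scene")[y:y+120,x:x+160]; im2=bot.camera("top")[230:350,180:340]
cv2.imwrite("pics/b.png",np.vstack([cv2.resize(i,None,fx=2.5,fy=2.5,interpolation=3) for i in(im,im2)]))
E
```

```text
clock: 6.0
eef_pos: [0.4221, 0.3183, 0.2017]
tool_rot: [-0.148, 0.989, 0.002, 0.004]
ft_force: [0.3, -0.5, -0.9]
grip_width: 0.0
grasp_force: 0.0
clock: 6.08
eef_pos: [0.4171, 0.3133, 0.1933]
tool_rot: [-0.147, 0.989, -0.003, -0.005]
ft_force: [-1.8, -0.2, -1.9]
grip_width: -0.0
grasp_force: 0.0
```

View pics/b.png

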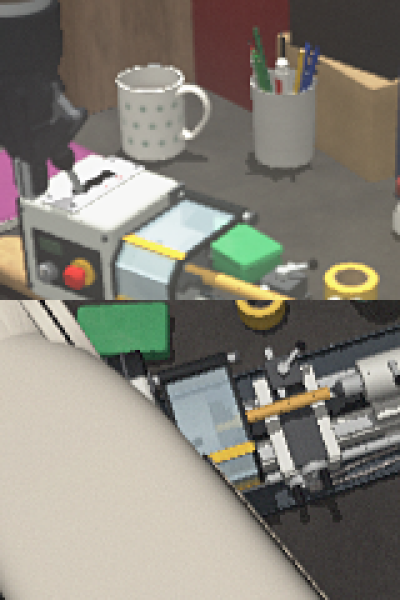

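The guard is flat over the chuck, and the fingers stand in front of the knob. Pushing the lever along lathe +x next.

```bash
python3 -m inch '[4,1,0,0,0,0,0, 8,2,0,0,0,0,0, 12,4,0,0,0,0,0, 16,5,0,0,0,0,0, 20,6,0,0,0,0,0]'; python3 -m inch '[3,1,0,0,0,0,0, 6,2,0,0,0,0,0, 9,3,0,0,0,0,0]'
```

```text
clock: 6.6
eef_pos: [0.4369, 0.3198, 0.201]
tool_rot: [-0.146, 0.989, -0.0, -0.005]
ft_force: [-14.1, -4.8, 10.6]
grip_width: -0.0001
grasp_force: 6.9
clock: 6.85
eef_pos: [0.4501, 0.3242, 0.2011]
tool_rot: [-0.146, 0.989, 0.0, 0.0]
ft_force: [-1.8, -0.6, 1.9]
grip_width: -0.0001
grasp_force: 1.0
```

```bash
python3 -m inch '[5,1,0,0,0,0,0, 10,3,0,0,0,0,0, 15,5,0,0,0,0,0, 20,6,0,0,0,0,0, 24,7,0,0,0,0,0]'; python3 -m inch '[4,1,0,0,0,0,0, 8,2,0,0,0,0,0]';python3 -m inch '[4,1,0,0,0,0,0, 7,2,0,0,0,0,0]'
```

```text
clock: 7.27
eef_pos: [0.4722, 0.3311, 0.1994]
tool_rot: [-0.146, 0.989, 0.0, -0.003]
ft_force: [-7.6, -1.2, 5.5]
grip_width: 0.0003
grasp_force: 3.9
clock: 7.43
eef_pos: [0.4811, 0.3336, 0.1993]
tool_rot: [-0.146, 0.989, 0.0, -0.001]
ft_force: [-4.3, 1.1, 0.9]
grip_width: 0.0003
grasp_force: 1.6
clock: 7.6
eef_pos: [0.4896, 0.3354, 0.199]
tool_rot: [-0.146, 0.989, -0.0, 0.0]
ft_force: [0.4, 0.9, -0.2]
grip_width: 0.0002
grasp_force: 0.0
```

```bash
python3 -m inch '[4,1,0,0,0,0,0, 8,2,0,0,0,0,0, 10,3,0,0,0,0,0]'; python3 -m inch '[2,1,0,0,0,0,0, 2,1,0,0,0,0,0]'
```

```text
clock: 7.85
eef_pos: [0.5, 0.3382, 0.1992]
tool_rot: [-0.146, 0.989, -0.0, 0.0]
ft_force: [-0.1, 0.4, 0.5]
grip_width: 0.0003
grasp_force: 0.0
clock: 8.02
eef_pos: [0.5014, 0.3393, 0.1992]
tool_rot: [-0.146, 0.989, -0.0, 0.0]
ft_force: [-0.1, -0.5, 0.1]
grip_width: 0.0
grasp_force: 0.0
```

The knob has jumped clear ahead of the finger. I'll back off, lift away and check.

```bash
python3 -m inch '[-20,-6,0,0,0,0,0, -40,-12,10,0,0,0,0, -60,-10,40,0,0,0,0, -90,0,75,0,0,0,0, -120,20,90,0,0,0,0, -150,40,90,0,0,0,0, -185,60,90,0,0,0,0, -220,80,90,0,0,0,0]'
python3 -m inch '[-30,20,0,0,0,0,0, -60,40,0,0,0,0,0, -80,50,0,0,0,0,0, -80,50,0,0,0,0,0]'
python3 - <<'E'
from h import *
a=bot.camera("scene"); b=bot.camera("top")
r=[bot.spot_point(n,"lever_knob") for n in("scene","top")]
if all(r): print(tri(r[0][0]["uv"],r[1][0]["uv"]),[q[0]["confidence"] for q in r])
print("expected",proj("scene",(.5235,.346,.193)),proj("top",(.5235,.346,.193)))
cv2.imwrite("pics/c.png",np.vstack([cv2.resize(i,None,fx=3,fy=3,interpolation=3) for i in(a[180:280,180:370],b[230:330,180:370])]))
E
```

```text
clock: 8.68
eef_pos: [0.2796, 0.4199, 0.2903]
tool_rot: [-0.146, 0.989, 0.001, 0.001]
ft_force: [-0.3, 1.2, -0.7]
grip_width: -0.0
grasp_force: 0.0
clock: 9.02
eef_pos: [0.1971, 0.4709, 0.2895]
tool_rot: [-0.149, 0.989, 0.001, -0.001]
ft_force: [0.2, 0.4, -0.2]
grip_width: -0.0001
grasp_force: 0.0
(array([0.52345086, 0.35069357, 0.19744064]), np.float64(0.0022837527654347724)) [0.6, 0.43]
expected [227.19422706 200.89437032] [210.50594719 265.76157116]
```

View pics/c.png

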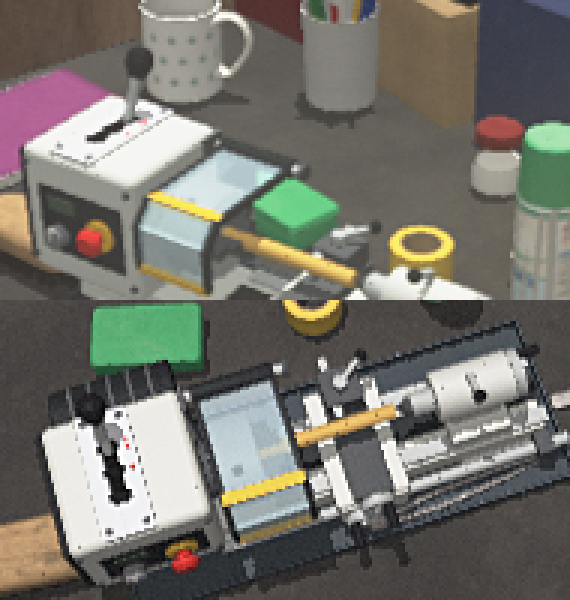

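The knob is in high gear, at (140,62) in the scene crop and (92,407) in the top crop, and triangulates to the expected spot. The guard lies flat and shut, and the loose items haven't moved.

```bash
python3 -c "
from workcell import bot
print(bot.job_done())"
```

```text
the job is handed in; nothing more can be done
None
```

The chuck guard is fully shut on its stop and the gear lever is in the high-gear notch, both done by pushing only, with the loose items left where they lay; I handed the job in at about 9 s on the robot's clock.

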